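# Thread the guide rod through the work holder on the rotary table

### The job

Lift the lid of the blue instrument case right open until it rests on its stop, take the guide rod out by its orange grip, and thread it through the two brass bushings of the blue work holder on the rotary table: first the bushing nearer the case, then the farther one, without forcing it. Finish while still holding the rod by its grip so that it spans both bushings, with its tip showing clearly beyond the far one and the orange grip still clear of the near one: do not let go, as a colleague will clamp it while you hold. Leave the lid open and everything else on the table where it is.

Things in the scene. Friction and masses are not known exactly. Their poses are not given: they have to be found in the camera images.
- case: blue metal case, 120 (x) x 240 (y) x 55 mm, walls and floor 5 mm, fixed; origin at the centre of its underside, z up, lid hinge on its +x side (far from the robot). Rubber cradles in it hold the rod along y, centre line 32 mm above the table and 8 mm to the -x side of the middle, grip end towards -y; beside the grip's middle 25 mm fingers fit down to 7 mm above the table
- lid (a joint): angle of the case lid, rad: 0 shut, grows as it opens, rests on its stop at 1.8 (leaning back past upright); lightly damped, let go below about 1.55 it falls shut, beyond that it falls back to the stop. A 6 mm plate of 0.25 kg, hinged about the case's y
- lid_bar (a point): middle of the lid's black handle bar: round, 10 mm thick, 90 mm long along the case's y, 40 mm in front of the lid's free edge, 160 mm from the hinge line and 3 mm above it when shut (58.5 mm above the table). Can be pinched from above across the case's x; turns between the fingers as the lid swings. Axes: the lid's, equal to the case's when shut
- lid_hinge (a point): middle of the lid's hinge line, at the case's far upper edge (60 mm along the case's +x from its middle), 55.5 mm above the table
- rod: guide rod, 70 to 150 g: orange grip 18 x 18 mm, 50 mm long, then a steel rod of 12 mm diameter, 150 mm long, the last 8 mm tapered to 5 mm. Origin at the grip's centre, y along the rod towards the tip, x and z square to the grip's flats; centre of mass about 50 mm from the origin towards the tip. Lies level in the case at first, flats upright
- rod_tip (a point): end of the rod's tapered nose, 175 mm from the centre of the grip
- rotab: dark grey round rotary table, 230 mm diameter, 55 mm high, fixed; origin at the centre of its underside, z up. On it a blue holder: foot 70 (x) x 125 (y) mm, top at 63 mm, and two upright lugs in a row along y, 50 mm wide, 16 mm thick, tops at 121 mm, with brass bushings of 16 mm bore in line along its y, 98 mm above the work surface. Entered from its -y side, facing the case
- bush_near (a point): centre of the bushing nearer the case, in the middle of its lug's thickness (the brass stands 10 mm to either side); axes are those of rotab, the bore along y
- bush_far (a point): centre of the farther bushing, 90 mm further along rotab's +y, same axes, in the middle of its lug's thickness (the brass stands 10 mm to either side)
- ring: bystander: steel ring gauge, 56 mm across, 22 mm high, origin under its centre
- weight: bystander: brass weight, 36 mm across, 42 mm high, origin under its centre
- block: bystander: white ceramic gauge block, 35 x 30 x 24 mm, origin under its centre
- pen: bystander: green pen, 140 mm long along its x, 13 mm high, origin under its middle
- ball: bystander: white reference ball on a blue foot 60 mm across, 99 mm high, origin under its centre
- collar: bystander: plain black collar blank, solid, 40 mm across, 35 mm high, origin under its centre

How it is judged:
By the outcome, as a careful person would: the job done as asked, in the order asked, and still so for the second after the job is handed in, while the arm keeps its last pose, push and grip.
It also fails if it takes over 64 s, if anything falls off the work surface, if the arm or the gripper's body presses on something with over 40 N, if the wrist force passes 120 N, or if a joint passes its speed limit or range.

### The arm

A 6-joint arm with a two-finger parallel gripper is mounted at the origin on the work surface. World frame = base frame: x ahead of the robot, y to its left, z up, the work surface at z = 0. Lengths are in m, angles in rad, forces in N, time in s.
With the tool pointing down it reaches from about 0.35 to 0.975 m from the base axis. Payload 4.9 kg.
Tool frame: the origin (TCP) lies on the centre line of the jaws, within the pads' length; the fingertips stand manip.tip_reach ahead of it and the grasp point (between the pads) is the TCP (manip.tip_reach is the distance from the TCP to the fingertips, in m); z points along the fingers, y is the line along which they close (so a half turn about z gives the same grasp; the last joint's range is limited). The gripper opens to 85 mm and grips with 20 to 120 N. Pads are 22 mm wide; open, the fingers measure 114 mm over their backs; the gripper's body (76 mm by 85 mm) begins 54 mm behind the grasp point. The pads swing forward as they close: fully open they stand 13 mm farther back than shut.
Start: joints at [1.154, 0.053, 1.613, -0, 1.476, -0.119], TCP at [0.183, 0.597, 0.25] pointing down, gripper open.
Joint ranges: [-3.01, 3.01], [-1.01, 2.22], [0.06, 2.58], [-1.02, 4.17], [0.09, 2.62], [-3.14, 3.14]. Speed limits (rad/s): [2.57, 2.57, 3.14, 3.14, 3.14, 3.14].

### API

Orientations are given as a unit quaternion [w, x, y, z].
In Python, from plant import manip gives the robot as it stands. The module is installed in compiled form; this text tells all that it offers.
- The arm moves only by the tool move_arm, never from a script. Its argument "rows" is a list of rows, each a list of 7 numbers: the shift along the tool's x, y, z in cm, then the turn, a rotation vector about the tool's x, y, z in degrees, then the opening, from -1 (shut) to 1 (fully open). In form: [[tx, ty, tz, ax, ay, az, jaw], ...]. A call has 1 to 20 rows; each row shifts and turns the commanded pose from where the row before left it, along the tool's axes as they then stand; what a row does not reach is not made up. A row lasts 1/12 s, in which the tool goes at most 41.7 mm and 7.16 degrees, less where a joint would pass 70% of its speed; a pose out of reach is approached as far as the arm can. A call is refused whole if a number of a shift passes 4.17 or a number of a turn 7.16, either way. A call with a gripper value outside its range is refused whole. The fingers move at their own pace and stop on an object; the grip force is fixed at half the most. Time passes only in rows, so rows that do not move let the fingers close. It gives the time, the measured TCP pose, the force, the opening and the grip force at its end, in the units of the state.
- manip.state(): the state, without advancing time (a new reading comes with each control period).
- manip.grab_frame(name): name is "side" or "top" or "wrist"; returns a dict with "img" (480x640x3 uint8, blue, green, red), "mtx" (3x3 intrinsics, pixels), "k1" (the pictures are not rectified: a ray, as slopes to the right and down, at radius r is drawn at 1 + k1 r^2 times it, then the intrinsics apply), "R" (3x3) and "t" (3): a world point X has camera coordinates R X + t. Camera axes: x right, y down, z forward; pixel columns grow to the right and rows downward; lengths in m; the calibration is good to about 2 mm. A picture is of the moment at which its call begins. There is no depth.
- manip.job_done(): hands the job in; it is judged then, once.
The state is a dict: "time": time; "joint_pos": joint angles; "joint_vel": joint speeds; "joint_efforts": joint torques, N m; "tool_pos": TCP position; "tool_rot": TCP orientation; "contact_force": force on the tool from outside, world axes, zero at the start; "ft_torque": the same for the moment, N m; "gripper_width": opening from 0.0 (shut) to 1.0 (fully open); "grasp_force": force on a finger pad.
Only numpy, scipy, OpenCV 4.12 (cv2) and the standard library are available. Lean on these libraries where they do the work, as an engineer would, in place of code of your own. Each camera call takes 0.05 s, during which the arm holds its last target. There are 200 camera calls.

## Working session

There is one attempt and no reset: what is moved stays moved. The work goes in short steps, Python scripts to look and compute and a tool call to move; the robot and the scene stay as the last step left them, time stands still between calls to the robot, and variables do not carry over. Pictures are saved under pics/ and viewed, at most 10 in all, crops included, and the job is handed in when it is done.

Besides the shell and the picture viewer there is one more tool, called after ">>>" as name(argument=value, ...), one argument or row to a line, values as JSON. move_arm: Moves the arm, as the interface text tells. Its arguments: {"type":"object","properties":{"rows":{"type":"array","items":{"type":"array","items":{"type":"number"}}}},"required":["rows"]}

```bash
mkdir -p pics; python3 - <<'E'
from plant import manip
import cv2,numpy as np,pickle
d={}
for n in ("side","top","wrist"):
    f=manip.grab_frame(n); d[n]=f; cv2.imwrite(f"pics/{n}0.png",f["img"])
    print(n,f["mtx"].tolist(),f["k1"],(-f["R"].T@f["t"]).round(3))
pickle.dump(d,open("f0.pkl","wb"))
print(manip.state(), manip.tip_reach)
E
```

```text
side [[543.4526882053952, 0.0, 317.62215242861595], [0.0, 543.4526882053952, 243.85797069790058], [0.0, 0.0, 1.0]] 0.05268574213358442 [ 0.337 -0.61   0.814]
top [[475.0577292796657, 0.0, 311.6231950924468], [0.0, 475.0577292796657, 243.97458208093792], [0.0, 0.0, 1.0]] -0.12510294622250923 [0.53  0.026 0.915]
wrist [[349.85257095318127, 0.0, 311.64353089681896], [0.0, 349.85257095318127, 240.14487604283187], [0.0, 0.0, 1.0]] -0.023095484952370973 [0.109 0.62  0.373]
{'time': 0.15, 'joint_pos': array([ 1.15396410e+00,  5.32171469e-02,  1.61396360e+00, -2.77820833e-05,
        1.47598529e+00, -1.19008519e-01]), 'joint_vel': array([ 0.00027063, -0.00334079, -0.00522604,  0.00125737,  0.0016399 ,
        0.00204113]), 'joint_efforts': array([ 3.55667671e-04, -3.94236445e+01, -3.70724523e+01, -1.07032292e-04,
        4.67581369e-03, -7.25042554e-06]), 'tool_pos': array([0.1832297 , 0.59707082, 0.24934697]), 'tool_rot': array([-1.94923783e-04,  1.48360759e-01,  9.88932994e-01, -7.62285395e-04]), 'contact_force': array([ 0.13110868, -0.39667061, -0.43088511]), 'ft_torque': array([-0.0022548 , -0.00291477, -0.02773795]), 'grasp_force': 0.0, 'gripper_width': 0.9976062602777951} 0.019
```

View pics/top0.png

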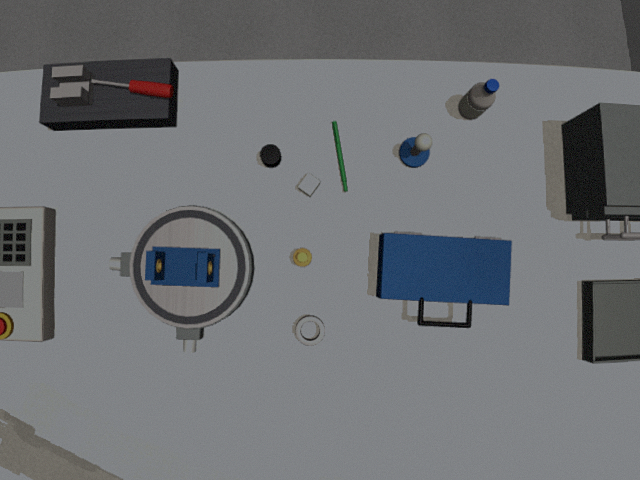

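View pics/side0.png

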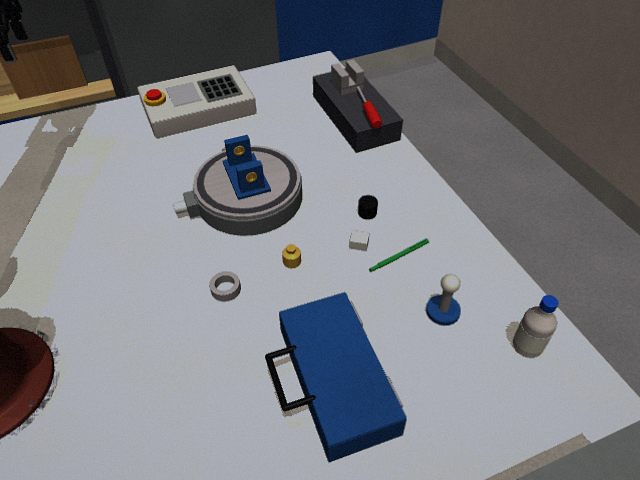

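```bash
cat > h.py <<'E'
import numpy as np,cv2
from scipy.optimize import least_squares
from scipy.spatial.transform import Rotation as Ro
def proj(f,X):
    c=np.atleast_2d(X)@f["R"].T+f["t"]; s=c[:,:2]/c[:,2:]
    s=s*(1+f["k1"]*(s**2).sum(1,keepdims=True))
    return s@np.diag([f["mtx"][0,0],f["mtx"][1,1]])+f["mtx"][:2,2]
def fit(obs,x0,dof=3):
    """obs: list (frame, model points, pixels) -> x,y,yaw"""
    def T(p,X): return np.asarray(X)@Ro.from_euler('z',p[2]).as_matrix().T+[p[0],p[1],0]
    r=least_squares(lambda p:np.concatenate([(proj(f,T(p,X))-u).ravel() for f,X,u in obs]),x0,loss='soft_l1')
    return r.x,[ (proj(f,T(r.x,X))-u).round(1).tolist() for f,X,u in obs]
E
python3 - <<'E'
import pickle,cv2,numpy as np
d=pickle.load(open("f0.pkl","rb"))
def p(n,x,y,w,h):
    return cv2.resize(d[n]["img"][y:y+h,x:x+w],(400,300),interpolation=cv2.INTER_CUBIC)
a=p("top",140,230,100,75); b=p("side",200,130,100,75)
c=p("top",370,225,160,120); e=p("side",260,280,240,180)
o=np.vstack([np.hstack([a,b]),np.hstack([c,e])])
o=np.clip(o.astype(float)*1.8,0,255).astype(np.uint8)
cv2.imwrite("pics/c0.png",o)
E
```

```text
(no output)
```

View pics/c0.png

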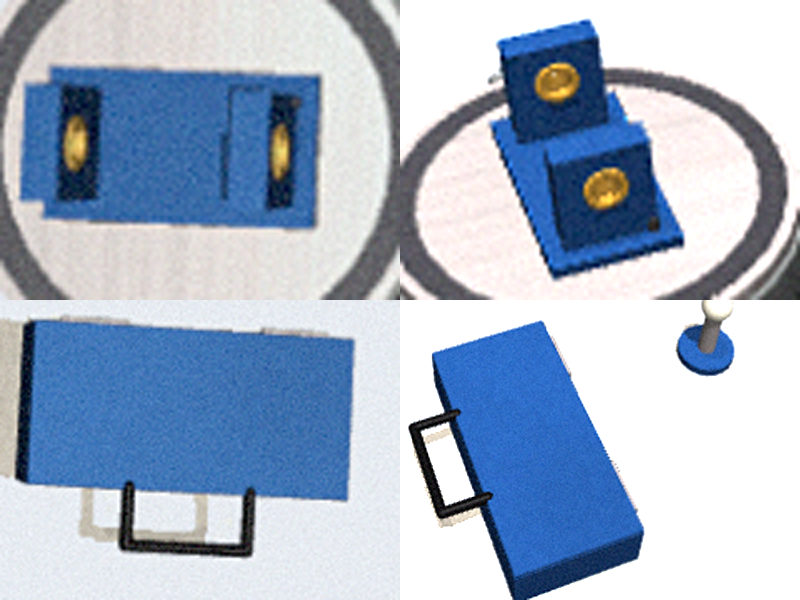

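```bash
cat > m0.py <<'E'
import pickle; from h import *
d=pickle.load(open("f0.pkl","rb")); T,S=d["top"],d["side"]
A=lambda l:np.array(l,float)
def px(l,o,s,org): return (A(l)-org+.5)/s-.5+A(o)
ht=px([(22,83),(22,201),(62,85),(58,201),(230,87),(224,198),(270,95),(268,207),(321,75),(316,228),(50,66),(43,217)],(140,230),4,(0,0))
mt=A([(25,53,121),(-25,53,121),(25,37,121),(-25,37,121),(25,-37,121),(-25,-37,121),(25,-53,121),(-25,-53,121),(35,-62.5,63),(-35,-62.5,63),(35,62.5,63),(-35,62.5,63)])/1e3
hs=px([(157+400,82),(606,188),(683,238),(553,165),(652,142),(545,150),(642,123),(506,58),(600,38),(498,40),(592,21)],(200,130),4,(400,0))
ms=A([(0,35,98),(0,-55,98),(35,-62.5,63),(-25,-53,121),(25,-53,121),(-25,-37,121),(25,-37,121),(-25,37,121),(25,37,121),(-25,53,121),(25,53,121)])/1e3
ct=px([(35,321),(354,339),(347,500),(27,484),(125,547),(248,551)],(370,225),2.5,(0,300))
mc=A([(60,120,61.5),(60,-120,61.5),(-60,-120,61.5),(-60,120,61.5),(-100,45,58.5),(-100,-45,58.5)])/1e3
cs=px([(543,321),(643,528),(515,570),(433,354),(414,427),(440,511)],(260,280),1/.6,(400,300))
for nm,o,x0 in (("rot",[(T,mt,ht),(S,ms,hs)],[.49,.25,0]),("case",[(T,mc,ct),(S,mc,cs)],[.5,-.2,0])):
    for oo in (o,o[:1],o[1:]):
        p,r=fit(oo,x0); print(nm,p[:2].round(4),np.degrees(p[2]).round(2),np.abs(np.vstack(r)).mean().round(2))
        if len(oo)==2: print(r)
E
python3 m0.py
```

```text
rot [0.534  0.2511] -1.91 0.55
[[[0.5, -0.4], [-0.7, -0.5], [-0.3, -0.7], [-0.5, -0.1], [0.6, 0.1], [1.0, 2.1], [-0.0, -1.6], [-0.6, 0.2], [-0.5, -0.9], [-0.6, -0.3], [-0.5, -0.7], [-0.3, 0.1]], [[0.2, 1.5], [0.5, 1.6], [0.6, 0.1], [-0.1, 1.0], [-0.3, 0.5], [-0.4, -0.2], [-0.2, 0.3], [-0.5, 0.9], [-0.5, 0.2], [-0.5, 0.9], [-0.7, 0.0]]]
rot [0.5335 0.2507] -1.72 0.5
rot [0.5351 0.2528] -2.62 0.35
case [ 0.5267 -0.224 ] -3.73 1.07
[[[-0.7, -1.5], [-0.1, -0.6], [-0.1, 0.1], [-1.1, -0.2], [-0.8, -1.2], [-1.6, -0.5]], [[-0.6, -0.5], [1.0, 2.1], [-0.8, 5.3], [-1.5, -0.4], [-0.6, 1.4], [0.7, 2.3]]]
case [ 0.5254 -0.2251] -3.37 0.42
case [ 0.5283 -0.2215] -3.93 0.99
```

>>> move_arm(
  rows=[
    [0, 0, 0, 0, 0, 6.95, -0.1],
    [0, 0, 0, 0, 0, 6.95, -0.1],
    [0, 0, 0, 0, 0, 6.95, -0.1],
    [0, 0, 0, 0, 0, 6.95, -0.1],
    [0, 0, 0, 0, 0, 6.95, -0.1],
    [0, 0, 0, 0, 0, 6.95, -0.1],
    [0, 0, 0, 0, 0, 6.95, -0.1],
    [0, 0, 0, 0, 0, 6.95, -0.1],
    [0, 0, 0, 0, 0, 6.95, -0.1],
    [0, 0, 0, 0, 0, 6.95, -0.1],
    [0, 0, 0, 0, 0, 6.95, -0.1],
    [0, 0, 0, 0, 0, 0, -0.1],
  ],
)

```text
time: 1.15
tool_pos: [0.1833, 0.5972, 0.2498]
tool_rot: [0.0, 0.729, 0.684, -0.0]
contact_force: [-0.3, 0.5, 0.7]
gripper_width: 0.45
grasp_force: 0.0
```

>>> move_arm(
  rows=[
    [-1.6, 1.2, 0, 0, 0, 0, -0.1],
    [-3.2, 2.4, 0, 0, 0, 0, -0.1],
    [-3.2, 2.4, 0, 0, 0, 0, -0.1],
    [-3.2, 2.4, 0, 0, 0, 0, -0.1],
    [-3.2, 2.4, 0, 0, 0, 0, -0.1],
    [-3.2, 2.4, 0, 0, 0, 0, -0.1],
    [-3.2, 2.4, 0, 0, 0, 0, -0.1],
    [-3.2, 2.4, 0, 0, 0, 0, -0.1],
    [-3.2, 2.4, 0, 0, 0, 0, -0.1],
    [-3.2, 2.4, 0, 0, 0, 0, -0.1],
    [-3.2, 2.4, 0, 0, 0, 0, -0.1],
    [-3.2, 2.4, 0, 0, 0, 0, -0.1],
    [-3.2, 1.6, 0, 0, 0, 0, -0.1],
    [-3.2, 0, 0, 0, 0, 0, -0.1],
    [-3.2, 0, 0, 0, 0, 0, -0.1],
    [-3.2, 0, 0, 0, 0, 0, -0.1],
    [-3.2, 0, 0, 0, 0, 0, -0.1],
    [-3.2, 0, 0, 0, 0, 0, -0.1],
    [-3.2, 0, 0, 0, 0, 0, -0.1],
    [-3.2, 0, 0, 0, 0, 0, -0.1],
  ],
)

```text
time: 2.82
tool_pos: [0.4361, -0.0447, 0.2502]
tool_rot: [0.0, 0.727, 0.686, 0.0]
contact_force: [1.0, 0.5, 0.6]
gripper_width: 0.449
grasp_force: 0.0
```

>>> move_arm(
  rows=[
    [-3.2, 0, 0, 0, 0, 0, -0.1],
    [-3.2, 0, 0, 0, 0, 0, -0.1],
    [-3.2, 0, 0, 0, 0, 0, -0.1],
    [-3.2, 0, 0, 0, 0, 0, -0.1],
    [-3.2, 0, 0, 0, 0, 0, -0.1],
    [-1.6, 0, 0, 0, 0, 0, -0.1],
    [0, 0, 0, 0, 0, 0, -0.1],
    [0, 0, 0, 0, 0, 0, -0.1],
  ],
)

```text
time: 3.48
tool_pos: [0.4255, -0.2192, 0.25]
tool_rot: [-0.001, 0.728, 0.685, 0.0]
contact_force: [-0.6, -0.1, 0.4]
gripper_width: 0.452
grasp_force: 0.0
```

```bash
python3 - <<'E'
from plant import manip
import cv2,pickle
f=manip.grab_frame("wrist"); pickle.dump(f,open("w1.pkl","wb"))
cv2.imwrite("pics/w1.png",cv2.convertScaleAbs(f["img"],alpha=1.6))
E
```

```text
(no output)
```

View pics/w1.png

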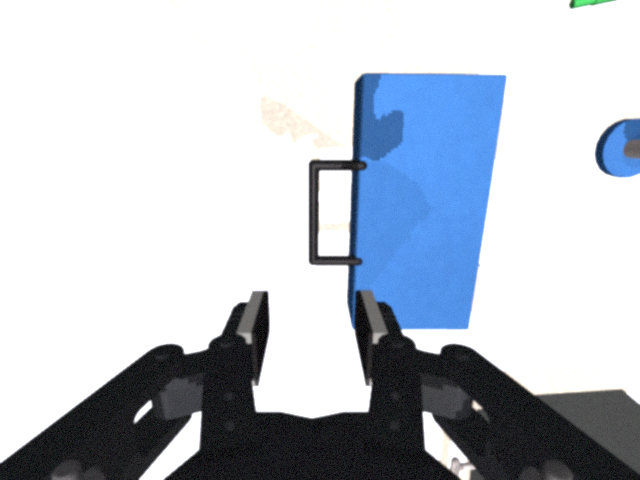

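```bash
cat >> m0.py <<'E'
print("--")
W=pickle.load(open("w1.pkl","rb"))
wi=[0,1,3,4,5]; wu=A([(505,76),(468,328),(364,73),(314.5,164.5),(314,261)])
si=[0,1,3,4,5]
for oo in ([(T,mc,ct),(S,mc[si],cs[si]),(W,mc[wi],wu)],[(W,mc[wi],wu)]):
    p,r=fit(oo,[.5,-.2,0]); print(p[:2].round(4),np.degrees(p[2]).round(2),r[-1]); 
    c,s=np.cos(p[2]),np.sin(p[2]); print("bar",(p[:2]-.1*A([c,s])).round(4),"hinge",(p[:2]+.06*A([c,s])).round(4))
E
python3 m0.py | sed -n '/--/,$p'
```

```text
--
[ 0.5259 -0.224 ] -3.84 [[4.3, -0.6], [1.0, 3.1], [-0.0, 0.3], [-0.2, 1.1], [-0.5, -0.3]]
bar [ 0.4261 -0.2173] hinge [ 0.5857 -0.228 ]
[ 0.5255 -0.2238] -3.89 [[4.0, -0.8], [0.6, 3.1], [-0.3, -0.0], [-0.6, 0.8], [-0.9, -0.6]]
bar [ 0.4258 -0.217 ] hinge [ 0.5854 -0.2279]
```

>>> move_arm(
  rows=[
    [0.1, 0, 2.8, 0, 0, -0.3, -0.1],
    [0.1, 0, 2.8, 0, 0, 0, -0.1],
    [0, 0, 2.8, 0, 0, 0, -0.1],
    [0, 0, 2.8, 0, 0, 0, -0.1],
    [0, 0, 2.8, 0, 0, 0, -0.1],
    [0, 0, 2.4, 0, 0, 0, -0.1],
    [0, 0, 1.5, 0, 0, 0, -0.1],
    [0, 0, 0.8, 0, 0, 0, -0.1],
    [0, 0, 0.45, 0, 0, 0, -0.1],
    [0, 0, 0, 0, 0, 0, -0.1],
    [0, 0, 0, 0, 0, 0, -0.4],
    [0, 0, 0, 0, 0, 0, -0.7],
    [0, 0, 0, 0, 0, 0, -1],
    [0, 0, 0, 0, 0, 0, -1],
    [0, 0, 0, 0, 0, 0, -1],
    [0, 0, 0, 0, 0, 0, -1],
  ],
)

```text
time: 4.87
tool_pos: [0.4268, -0.2175, 0.0604]
tool_rot: [0.001, 0.727, 0.687, 0.0]
contact_force: [-0.3, 0.9, 5.8]
gripper_width: 0.091
grasp_force: 58.7
```

>>> move_arm(
  rows=[
    [0, 0.02, -0.8, 0, 0, 0, -1],
    [0, 0.06, -0.8, 0, 0, 0, -1],
    [0, 0.24, -1.58, 0, 0, 0, -1],
    [0, 0.4, -1.55, 0, 0, 0, -1],
    [0, 0.55, -1.5, 0, 0, 0, -1],
    [0, 0.7, -1.44, 0, 0, 0, -1],
    [0, 0.84, -1.36, 0, 0, 0, -1],
    [0, 0.97, -1.27, 0, 0, 0, -1],
    [0, 1.09, -1.17, 0, 0, 0, -1],
    [0, 0, 0, 0, 0, 0, -1],
  ],
)

```text
time: 5.7
tool_pos: [0.4757, -0.2205, 0.176]
tool_rot: [0.001, 0.727, 0.687, -0.0]
contact_force: [-4.1, -1.2, 0.5]
gripper_width: 0.087
grasp_force: 59.7
```

>>> move_arm(
  rows=[
    [0, 1.2, -1.06, 0, 0, 0, -1],
    [0, 1.3, -0.93, 0, 0, 0, -1],
    [0, 1.39, -0.8, 0, 0, 0, -1],
    [0, 1.46, -0.65, 0, 0, 0, -1],
    [0, 1.52, -0.5, 0, 0, 0, -1],
    [0, 1.56, -0.35, 0, 0, 0, -1],
    [0, 1.59, -0.19, 0, 0, 0, -1],
    [0, 1.6, -0.03, 0, 0, 0, -1],
    [0, 1.59, 0.13, 0, 0, 0, -1],
    [0, 0.8, 0.12, 0, 0, 0, -1],
    [0, 0, 0, 0, 0, 0, -1],
  ],
)

```text
time: 6.62
tool_pos: [0.6156, -0.2294, 0.2174]
tool_rot: [0.002, 0.727, 0.687, -0.001]
contact_force: [-0.6, -6.2, 5.6]
gripper_width: 0.09
grasp_force: 64.1
```

```bash
python3 - <<'E'
from plant import manip
import cv2,numpy as np
f=manip.grab_frame("top")["img"];g=manip.grab_frame("side")["img"]
cv2.imwrite("pics/t2.png",cv2.convertScaleAbs(np.hstack([cv2.resize(f[180:400,320:540],(400,400)),cv2.resize(g[200:480,220:500],(400,400))]),alpha=1.6))
E
```

```text
(no output)
```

View pics/t2.png

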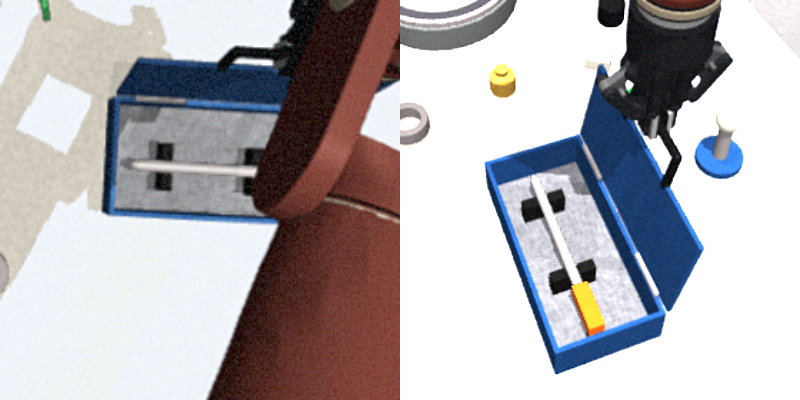

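>>> move_arm(
  rows=[
    [0, 0, 0, 0, 0, 0, -0.6],
    [0, 0, 0, 0, 0, 0, -0.2],
    [0, 0, 0, 0, 0, 0, 0.1],
    [0, 0, 0, 0, 0, 0, 0.2],
    [0, 0.3, -0.5, 0, 0, 0, 0.2],
    [0, 0.2, -1.5, 0, 0, 0, 0.2],
    [0, 0, -2.5, 0, 0, 0, 0.2],
    [0, 0, -2.5, 0, 0, 0, 0.2],
    [0, 0, -1, 0, 0, 0, 0.2],
    [0, 0, 0, 0, 0, 0, 0.2],
  ],
)

```text
time: 7.55
tool_pos: [0.6212, -0.2284, 0.3017]
tool_rot: [0.004, 0.727, 0.687, 0.001]
contact_force: [0.0, -1.0, 0.6]
gripper_width: 0.599
grasp_force: 0.0
```

```bash
cat >> h.py <<'E'
def onplane(f,u,z):
    s=cv2.undistortPoints(np.array([[u]],float),f["mtx"],np.array([f["k1"],0,0,0.]))[0,0]
    s0=(np.array(u)-f["mtx"][:2,2])/f["mtx"][0,0]
    s=least_squares(lambda q:q*(1+f["k1"]*(q@q))-s0,s0).x
    c=-f["R"].T@f["t"]; r=f["R"].T@np.array([*s,1]); return (c+r*(z-c[2])/r[2])[:2]
E
python3 - <<'E'
from h import *; import pickle
S=pickle.load(open("f0.pkl","rb"))["side"]
for u,z in (((352.3,416.3),.037),((315.2,326.7),.032)): print(onplane(S,u,z))
E
```

```text
[ 0.51462867 -0.30391122]
[ 0.52693819 -0.13449141]
```

>>> move_arm(
  rows=[
    [-0.8, -1, 0, 0, 0, 0, 0.2],
    [-1.5, -1.9, 0, 0, 0, 0, 0.2],
    [-1.5, -1.9, 0, 0, 0, 0, 0.2],
    [-1.5, -1.9, 0, 0, 0, 0, 0.2],
    [-1.5, -1.9, 1.5, 0, 0, 0, 0.2],
    [-1.5, -1.7, 2.5, 0, 0, 0, 0.2],
    [0, 0, 2.5, 0, 0, 0, 0.2],
    [0, 0, 2, 0, 0, 0, 0.2],
    [0, 0, 0, 0, 0, 0, 0.2],
    [0, 0, 0, 0, 0, 0, 0.2],
  ],
)

```text
time: 8.38
tool_pos: [0.51, -0.3041, 0.208]
tool_rot: [-0.003, 0.727, 0.687, -0.001]
contact_force: [0.9, 1.0, -0.2]
gripper_width: 0.599
grasp_force: 0.0
```

```bash
python3 - <<'E'
from plant import manip
import cv2,pickle,numpy as np
d={n:manip.grab_frame(n) for n in("wrist","side")}; pickle.dump(d,open("f3.pkl","wb"))
w=cv2.resize(d["wrist"]["img"],(640,480)); s=d["side"]["img"][200:440,240:400]
cv2.imwrite("pics/w3.png",cv2.convertScaleAbs(np.hstack([w[:,160:480],cv2.resize(s,(320,480))]),alpha=1.5))
E
```

```text
(no output)
```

View pics/w3.png

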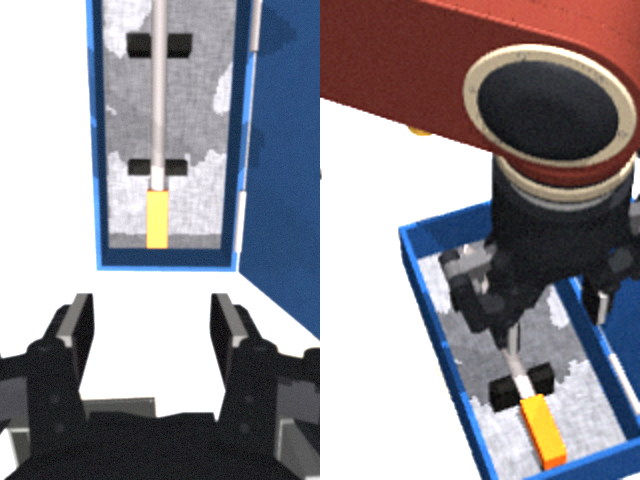

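```bash
python3 - <<'E'
from h import *; import pickle
from plant import manip
W=pickle.load(open("f3.pkl","rb"))["wrist"]
for u,z in (((317.3,248),.041),((317.5,190),.041),((319.5,2),.032),((317.5,185),.032)): print(u,onplane(W,u,z).round(4))
s=manip.state(); print(s["tool_pos"],Ro.from_quat(s["tool_rot"],scalar_first=True).as_matrix().round(4))
E
```

```text
(317.3, 248) [ 0.5114 -0.3256]
(317.5, 190) [ 0.5142 -0.2747]
(319.5, 2) [ 0.523 -0.135]
(317.5, 185) [ 0.5144 -0.2718]
[ 0.51202839 -0.30511121  0.21180649] [[ 5.590e-02  9.984e-01  5.000e-04]
 [ 9.984e-01 -5.590e-02 -5.000e-04]
 [-5.000e-04  5.000e-04 -1.000e+00]]
```

>>> move_arm(
  rows=[
    [0.25, 0.05, 1.5, 0, 0, 0.5, 0.2],
    [0.25, 0, 3, 0, 0, 0, 0.2],
    [0, 0, 3, 0, 0, 0, 0.2],
    [0, 0, 3, 0, 0, 0, 0.2],
    [0, 0, 2.5, 0, 0, 0, 0.1],
    [0, 0, 2, 0, 0, 0, 0],
    [0, 0, 1.2, 0, 0, 0, 0],
    [0, 0, 0.8, 0, 0, 0, 0],
    [0, 0, 0.5, 0, 0, 0, 0],
    [0, 0, 0.2, 0, 0, 0, 0],
    [0, 0, 0, 0, 0, 0, 0],
    [0, 0, 0, 0, 0, 0, 0],
  ],
)

```text
time: 9.48
tool_pos: [0.5136, -0.3005, 0.0355]
tool_rot: [0.001, 0.73, 0.684, 0.0]
contact_force: [0.2, -0.8, -0.1]
gripper_width: 0.497
grasp_force: 0.0
```

```bash
python3 - <<'E'
from plant import manip
s=manip.state(); print(s["tool_pos"],s["contact_force"])
E
```

```text
[ 0.5136013  -0.30053224  0.03551385] [ 0.21828483 -0.83644541 -0.13956344]
```

Down 3 mm more, close, then lift.

>>> move_arm(
  rows=[
    [0, 0, 0.3, 0, 0, 0, -0.1],
    [0, 0, 0, 0, 0, 0, -0.4],
    [0, 0, 0, 0, 0, 0, -0.6],
    [0, 0, 0, 0, 0, 0, -1],
    [0, 0, 0, 0, 0, 0, -1],
    [0, 0, 0, 0, 0, 0, -1],
    [0, 0, 0, 0, 0, 0, -1],
  ],
)

```text
time: 10.07
tool_pos: [0.5129, -0.3001, 0.0316]
tool_rot: [0.0, 0.73, 0.684, 0.0]
contact_force: [-0.9, 1.3, 3.5]
gripper_width: 0.199
grasp_force: 59.7
```

>>> move_arm(
  rows=[
    [0, 0, -0.3, 0, 0, 0, -1],
    [0, 0, -0.6, 0, 0, 0, -1],
    [0, 0, -1, 0, 0, 0, -1],
    [0, 0, -1.5, 0, 0, 0, -1],
    [0, 0, -1.5, 0, 0, 0, -1],
    [0, 0, -1.5, 0, 0, 0, -1],
    [0, 0, -1.2, 0, 0, 0, -1],
    [0, 0, -1, 0, 0, 0, -1],
    [0, 0, -0.6, 0, 0, 0, -1],
    [0, 0, -0.3, 0, 0, 0, -1],
    [0, 0, 0, 0, 0, 0, -1],
    [0, 0, 0, 0, 0, 0, -1],
  ],
)

```text
time: 11.07
tool_pos: [0.5124, -0.2997, 0.1255]
tool_rot: [-0.001, 0.73, 0.684, -0.0]
contact_force: [-0.2, 0.4, -1.6]
gripper_width: 0.2
grasp_force: 59.3
```

>>> move_arm(
  rows=[
    [0.6, 0, 0, 0, 0, -0.8, -1],
    [1.2, 0, 0, 0, 0, -0.8, -1],
    [2, -0.06, 0, 0, 0, 0, -1],
    [2.4, -0.06, 0, 0, 0, 0, -1],
    [2.4, -0.06, 0, 0, 0, 0, -1],
    [2.4, -0.06, 0, 0, 0, 0, -1],
    [2.4, -0.06, 0, 0, 0, 0, -1],
    [2.4, -0.06, 0, 0, 0, 0, -1],
    [2.4, -0.06, 0, 0, 0, 0, -1],
    [2.4, -0.06, 0, 0, 0, 0, -1],
    [2.4, -0.06, 0.2, 0, 0, 0, -1],
    [2.4, -0.06, 0.5, 0, 0, 0, -1],
    [2, 0, 0.7, 0, 0, 0, -1],
    [1.4, 0, 0.6, 0, 0, 0, -1],
    [0.8, 0, 0.3, 0, 0, 0, -1],
    [0.4, 0, 0.2, 0, 0, 0, -1],
    [0, 0, 0, 0, 0, 0, -1],
    [0, 0, 0, 0, 0, 0, -1],
    [0, 0, 0, 0, 0, 0, -1],
  ],
)

```text
time: 12.65
tool_pos: [0.5184, -0.0005, 0.1015]
tool_rot: [0.0, 0.72, 0.694, 0.0]
contact_force: [-0.4, -0.6, -1.7]
gripper_width: 0.2
grasp_force: 59.3
```

```bash
python3 - <<'E'
from plant import manip
import cv2,pickle,numpy as np
d={n:manip.grab_frame(n) for n in("wrist","side","top")}; d["s"]=s=manip.state(); pickle.dump(d,open("f4.pkl","wb"))
print(s["tool_pos"],s["tool_rot"],s["contact_force"],s["ft_torque"])
t=cv2.resize(d["top"]["img"][215:315,120:320],(800,400)[0:2],interpolation=3) 
sd=cv2.resize(d["side"]["img"][130:260,200:333],(400,390),interpolation=3)
w=cv2.resize(d["wrist"]["img"],(400,300)); w=cv2.copyMakeBorder(w,0,90,0,0,0)
o=np.vstack([cv2.resize(t,(800,400))[:, :],np.hstack([sd,w])])[:790]
cv2.imwrite("pics/a4.png",cv2.convertScaleAbs(cv2.resize(o,(800,600)) if 0 else o[:,:],alpha=1.6)[190-190:400])
cv2.imwrite("pics/b4.png",cv2.convertScaleAbs(np.hstack([cv2.resize(d["side"]["img"][130:250,200:320],(400,400),interpolation=3),cv2.resize(d["wrist"]["img"][0:400,120:520],(400,400))]),alpha=1.6))
a=cv2.imread("pics/a4.png"); b=cv2.imread("pics/b4.png")
cv2.imwrite("pics/c4.png",np.vstack([a[0:200] if 0 else cv2.resize(d["top"]["img"][235:285,140:340],(800,200),interpolation=3),b]))
E
```

```text
[ 0.51843481 -0.00060395  0.1015256 ] [3.34879494e-04 7.20363707e-01 6.93596412e-01 1.85381778e-04] [-0.23782752  0.15957458 -1.05535288] [-0.03900934 -0.03014031  0.0108976 ]
```

View pics/c4.png

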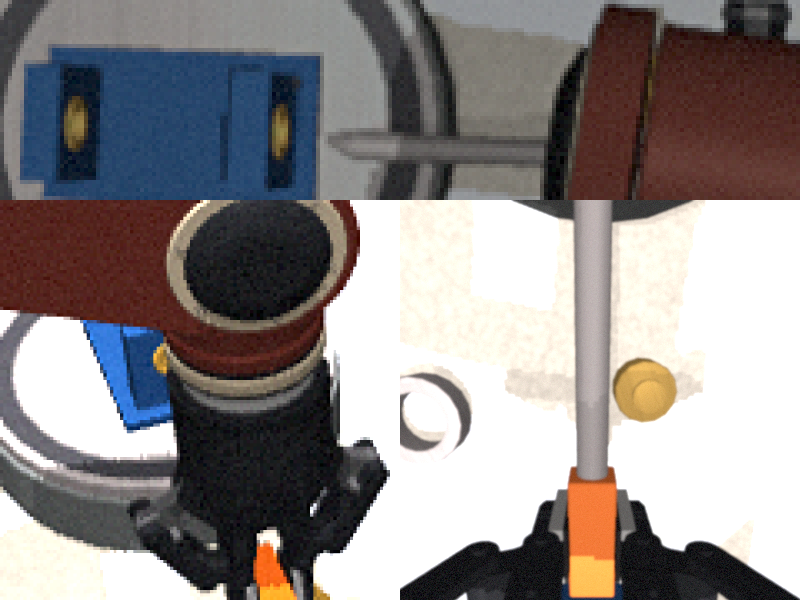

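```bash
python3 - <<'E'
from h import *; import pickle
d=pickle.load(open("f4.pkl","rb")); T=d["top"]; W=d["wrist"]
P=lambda x,y:((x+.5)/4-.5+140,(y+.5)/4-.5+235)
for n,u,z in (("tip",(328,138),.102),("rod a",(400,145),.102),("rod b",(540,151),.102),("near face",(281,131),.098),("far face",(75,123),.098)): print(n,onplane(T,P(*u),z).round(4))
for n,u,z in (("w rod base",(593-400+120,475-200),.102),("w rod top",(593-400+120,202-200),.102)): print(n,onplane(W,u,z).round(4))
p=[.534,.2511]
for a in (-1.9,-2.3): 
  R=Ro.from_euler('z',np.radians(a)).as_matrix(); print([ (R@[0,y,0])[:2]+p for y in(-.055,.035)], [((proj(T,[*((R@[0,y,0])[:2]+p),.098])[0]+.5-[140,235])*4-.5).round(1) for y in(-.055,.035)])
# objective row profile: rod edges in top view
g=cv2.cvtColor(T["img"],cv2.COLOR_BGR2HSV).astype(int)
for c in (228,235,242,250,258,266): print(c,T["img"][262:280,c].mean(1).round(0).astype(int))
b=(T["img"][235:285,140:225].astype(int)); m=(b[...,1]-b[...,0]>25)&(b[...,2]>70)
n,_,st,ce=cv2.connectedComponentsWithStats(m.astype(np.uint8)); print(st[1:],ce[1:]+[140,235])
E
```

```text
tip [0.528 0.176]
rod a [0.5249 0.145 ]
rod b [0.5222 0.0849]
near face [0.5311 0.1973]
far face [0.5347 0.2881]
w rod base [0.5186 0.0235]
w rod top [0.5219 0.114 ]
[array([0.53217647, 0.19613024]), array([0.53516043, 0.28608076])] [array([283.6, 128.4]), array([ 79.6, 121.8])]
[array([0.53179275, 0.19614431]), array([0.53540461, 0.2860718 ])] [array([283.6, 129.3]), array([ 79.6, 121.3])]
228 [145 146 147 148 147 127 103 110 125 137 124 111 104 134 146 144 143 144]
235 [148 149 151 148 146 119  94 106 125 139 134 118  97 103 114 109 108  95]
242 [46 34 36 47 32 38 50 72 87 96 99 90 72 55 45 36 48 45]
250 [ 59  59  60  62  61  59  52  72  81  97 100  91  83  59  49  50  46  41]
258 [124 129 118 113 111 111 102  81  79  93 103  98  86  76 107 127 123 123]
266 [124 124 116 115 111 116 114  93  70  87 103 102  86  78 107 126 125 120]
[[16 25  6 12 51]
 [68 27  4 12 37]] [[158.37254902 265.47058824]
 [209.51351351 267.32432432]]
```

>>> move_arm(
  rows=[
    [0, 0.2, 0.1, 0, 0, 0, -1],
    [0, 0.2, 0.15, 0, 0, 0, -1],
    [0, 0.12, 0.1, 0, 0, 0, -1],
    [0.4, 0, 0, 0, 0, 0, -1],
    [0.6, 0, 0, 0, 0, 0, -1],
    [0.4, 0, 0, 0, 0, 0, -1],
    [0, 0, 0, 0, 0, 0, -1],
    [0, 0, 0, 0, 0, 0, -1],
    [0, 0, 0, 0, 0, 0, -1],
    [0, 0, 0, 0, 0, 0, -1],
  ],
)

```text
time: 13.63
tool_pos: [0.5239, 0.0139, 0.0977]
tool_rot: [0.0, 0.72, 0.694, -0.0]
contact_force: [0.3, 0.4, -1.5]
gripper_width: 0.201
grasp_force: 59.3
```

```bash
python3 - <<'E'
from plant import manip
import cv2,pickle,numpy as np
d={n:manip.grab_frame(n) for n in("wrist","side","top")}; d["s"]=s=manip.state(); pickle.dump(d,open("f5.pkl","wb"))
print(s["tool_pos"],s["tool_rot"],s["contact_force"],s["ft_torque"])
t=cv2.resize(d["top"]["img"][247:287,150:250],(800,320),interpolation=3)
w=cv2.resize(d["wrist"]["img"][0:175,120:520],(640,280),interpolation=3)
w=cv2.copyMakeBorder(w,0,0,0,160,0)
cv2.imwrite("pics/c5.png",cv2.convertScaleAbs(np.vstack([t,w]),alpha=1.6))
E
```

```text
[0.52383067 0.01378947 0.09761216] [ 1.88064880e-05  7.20064245e-01  6.93907402e-01 -1.69737770e-05] [ 0.58921612  0.81942264 -1.76106797] [-0.07044039 -0.01892077 -0.01593651]
```

View pics/c5.png

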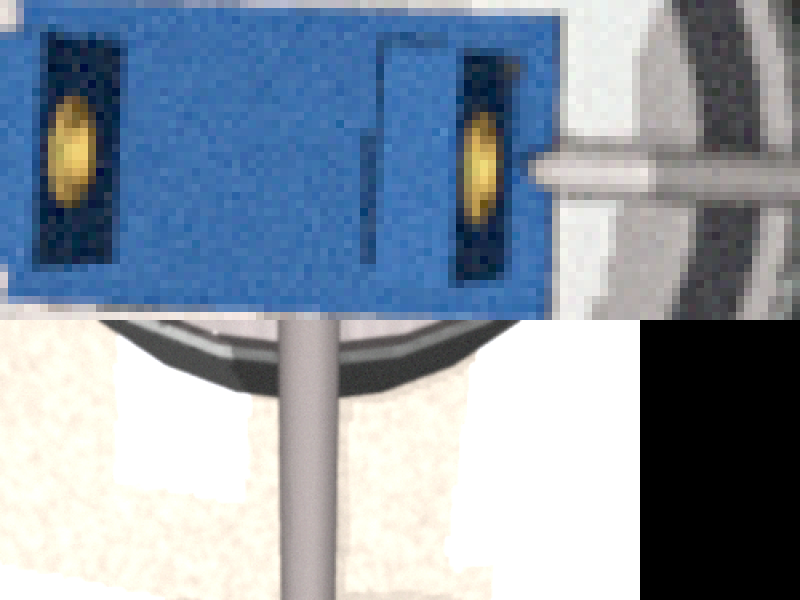

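>>> move_arm(
  rows=[
    [0.3, 0, 0, 0, 0, 0, -1],
    [0.3, 0, 0, 0, 0, 0, -1],
    [0.3, 0, 0, 0, 0, 0, -1],
    [0.3, 0, 0, 0, 0, 0, -1],
    [0.3, 0, 0, 0, 0, 0, -1],
    [0, 0, 0, 0, 0, 0, -1],
    [0, 0, 0, 0, 0, 0, -1],
  ],
)

```text
time: 14.37
tool_pos: [0.5244, 0.0291, 0.0976]
tool_rot: [0.0, 0.72, 0.694, -0.0]
contact_force: [0.5, -0.0, -2.0]
gripper_width: 0.201
grasp_force: 59.3
```

>>> move_arm(
  rows=[
    [0.3, 0, 0, 0, 0, 0, -1],
    [0.3, 0, 0, 0, 0, 0, -1],
    [0.3, 0, 0, 0, 0, 0, -1],
    [0.3, 0, 0, 0, 0, 0, -1],
    [0.3, 0, 0, 0, 0, 0, -1],
    [0, 0, 0, 0, 0, 0, -1],
    [0, 0, 0, 0, 0, 0, -1],
  ],
)

```text
time: 14.95
tool_pos: [0.525, 0.0441, 0.0976]
tool_rot: [0.0, 0.72, 0.694, -0.0]
contact_force: [-0.4, 0.1, -1.8]
gripper_width: 0.197
grasp_force: 59.3
```

>>> move_arm(
  rows=[
    [0.4, 0, 0, 0, 0, 0, -1],
    [0.5, 0, 0, 0, 0, 0, -1],
    [0.6, 0, 0, 0, 0, 0, -1],
    [0.6, 0, 0, 0, 0, 0, -1],
    [0.5, 0, 0, 0, 0, 0, -1],
    [0.4, 0, 0, 0, 0, 0, -1],
    [0, 0, 0, 0, 0, 0, -1],
    [0, 0, 0, 0, 0, 0, -1],
  ],
)

```text
time: 15.62
tool_pos: [0.526, 0.0742, 0.0976]
tool_rot: [0.0, 0.72, 0.694, -0.0]
contact_force: [-0.3, -0.2, -0.5]
gripper_width: 0.2
grasp_force: 59.3
```

>>> move_arm(
  rows=[
    [0.4, 0, 0, 0, 0, 0, -1],
    [0.5, 0, 0, 0, 0, 0, -1],
    [0.6, 0, 0, 0, 0, 0, -1],
    [0.6, 0, 0, 0, 0, 0, -1],
    [0.5, 0, 0, 0, 0, 0, -1],
    [0.4, 0, 0, 0, 0, 0, -1],
    [0, 0, 0, 0, 0, 0, -1],
    [0, 0, 0, 0, 0, 0, -1],
  ],
)

```text
time: 16.28
tool_pos: [0.5271, 0.1041, 0.0976]
tool_rot: [0.0, 0.72, 0.694, -0.0]
contact_force: [0.2, -0.2, -0.6]
gripper_width: 0.203
grasp_force: 59.3
```

```bash
python3 - <<'E'
from plant import manip
import cv2,pickle,numpy as np
d={n:manip.grab_frame(n) for n in("wrist","side","top")}; d["s"]=s=manip.state(); pickle.dump(d,open("f6.pkl","wb"))
print(s["tool_pos"],s["tool_rot"],s["contact_force"],s["ft_torque"])
t=cv2.resize(d["top"]["img"][247:287,150:250],(800,320),interpolation=3)
w=cv2.resize(d["wrist"]["img"][0:240,160:480],(373,280),interpolation=3)
w=cv2.copyMakeBorder(w,0,0,0,27,0)
w2=cv2.resize(d["side"]["img"][120:224,180:329],(400,280),interpolation=3)
cv2.imwrite("pics/c6.png",cv2.convertScaleAbs(np.vstack([t,np.hstack([w,w2])]),alpha=1.6))
E
```

```text
[0.52714938 0.10366985 0.09758025] [ 1.77694351e-05  7.20087138e-01  6.93883642e-01 -6.94734115e-05] [ 0.63546701 -0.05284802 -1.43584845] [-0.02909251  0.02443749  0.00079224]
```

View pics/c6.png

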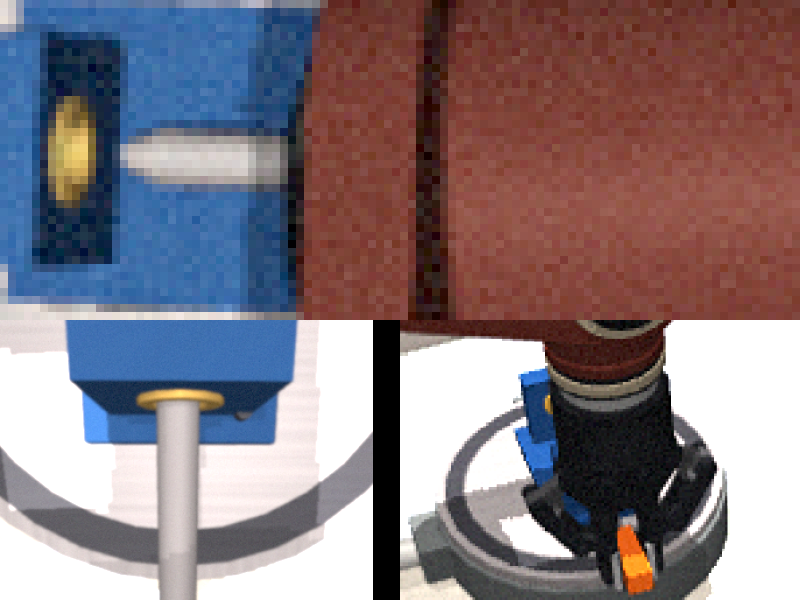

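>>> move_arm(
  rows=[
    [0.3, 0, 0, 0, 0, 0, -1],
    [0.3, 0, 0, 0, 0, 0, -1],
    [0.3, 0, 0, 0, 0, 0, -1],
    [0.3, 0, 0, 0, 0, 0, -1],
    [0.3, 0, 0, 0, 0, 0, -1],
    [0, 0, 0, 0, 0, 0, -1],
    [0, 0, 0, 0, 0, 0, -1],
  ],
)

```text
time: 17.02
tool_pos: [0.5277, 0.119, 0.0976]
tool_rot: [0.0, 0.72, 0.694, -0.0]
contact_force: [-0.7, -0.6, -1.9]
gripper_width: 0.2
grasp_force: 59.3
```

>>> move_arm(
  rows=[
    [0.3, 0, 0, 0, 0, 0, -1],
    [0.3, 0, 0, 0, 0, 0, -1],
    [0.3, 0, 0, 0, 0, 0, -1],
    [0.3, 0, 0, 0, 0, 0, -1],
    [0.3, 0, 0, 0, 0, 0, -1],
    [0, 0, 0, 0, 0, 0, -1],
    [0, 0, 0, 0, 0, 0, -1],
  ],
)

```text
time: 17.6
tool_pos: [0.5282, 0.134, 0.0976]
tool_rot: [0.0, 0.72, 0.694, -0.0]
contact_force: [-0.4, 0.2, -1.3]
gripper_width: 0.2
grasp_force: 59.3
```

>>> move_arm(
  rows=[
    [0.3, 0, 0, 0, 0, 0, -1],
    [0.3, 0, 0, 0, 0, 0, -1],
    [0.3, 0, 0, 0, 0, 0, -1],
    [0.3, 0, 0, 0, 0, 0, -1],
    [0.3, 0, 0, 0, 0, 0, -1],
    [0.2, 0, 0, 0, 0, 0, -1],
    [0, 0, 0, 0, 0, 0, -1],
    [0, 0, 0, 0, 0, 0, -1],
    [0, 0, 0, 0, 0, 0, -1],
  ],
)

```text
time: 18.35
tool_pos: [0.5289, 0.1508, 0.0976]
tool_rot: [0.0, 0.72, 0.694, -0.0]
contact_force: [-0.7, 0.4, -1.3]
gripper_width: 0.204
grasp_force: 59.3
```

```bash
python3 - <<'E'
from plant import manip
import cv2,pickle,numpy as np
d={n:manip.grab_frame(n) for n in("wrist","side","top")}; s=manip.state()
print(s["tool_pos"],s["tool_rot"],s["contact_force"],s["ft_torque"],s["time"])
t=cv2.resize(d["top"]["img"][247:287,110:210],(800,320),interpolation=3)
w=cv2.resize(d["wrist"]["img"][0:320,100:520],(367,280),interpolation=3)
w=cv2.copyMakeBorder(w,0,0,0,33,0)
w2=cv2.resize(d["side"]["img"][100:450,140:640],(400,280))
cv2.imwrite("pics/c7.png",cv2.convertScaleAbs(np.vstack([t,np.hstack([w,w2])]),alpha=1.6))
E
```

```text
[0.52889677 0.1506892  0.09759978] [ 2.42310110e-06  7.20094436e-01  6.93876072e-01 -6.60181965e-06] [-0.46006594 -1.28478442 -0.50071559] [-0.09434996  0.01082459 -0.02865014] 18.5
```

View pics/c7.png

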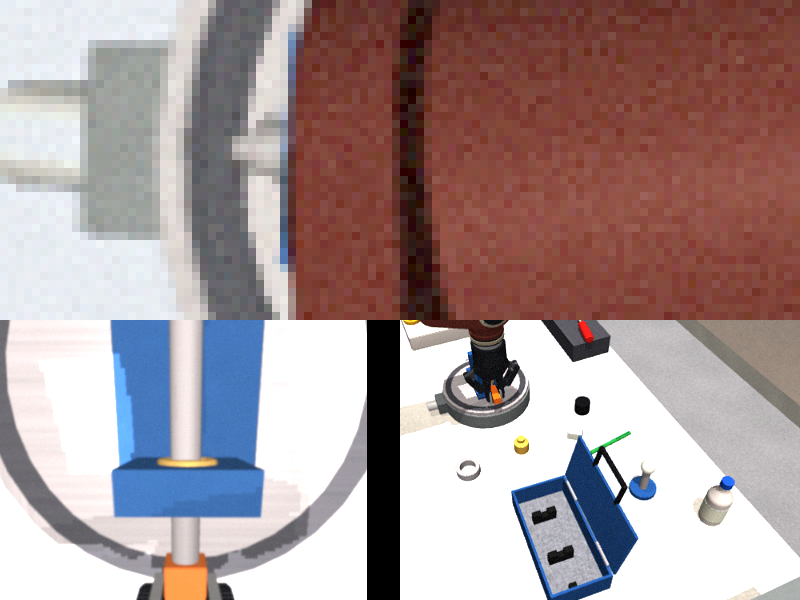

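```bash
python3 -c "
from plant import manip
print(manip.job_done())"
```

```text
the job is handed in; nothing more can be done
None
```

The job is handed in at about 18.5 s: the lid is open on its far side, the rod passes through the near and then the far bushing with no measurable resistance, its tip stands about 20 mm beyond the far one, and the gripper still holds the grip about 20 mm clear of the near one.

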